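# Read the ring gauge, release the ring and sort it

### The job

The bearing ring standing on the bench gauge is under measurement: read the dial as it stands now, for the pointer swings away once the contact is released - the ring is good if the pointer lies in the short arc between the two limit tabs clipped to the dial's rim, and a reject if it lies outside them (right over a tab, either verdict will do). Push the gauge's ball lever fully back, away from the ring, to draw the contact off, and leave it back; only then take the ring off and set it down gently, without dropping it, standing upright: a good ring in the empty middle cell of the wooden three-cell tray, a reject on the free floor of the steel pan. Keep off the dial and leave the other rings, the caliper, the brush and the bottle where they are.

Things in the scene. Friction and masses are not known exactly. Their poses are not given: they have to be found in the camera images.
- gauge: Ring gauge, fixed: olive base 210 x 150 mm, round steel plate (top 40 mm above bench). Origin on the bench under the ring's axis; +x runs from the ring along the spindle (z 66) to the dial. Two stop pins (tops z 73) are 1 mm off the ring at 140 and 220 deg from +x, star knobs outside them (to 75 mm, z 70). Dial post: x 68-92, y -36 to 18, z 82. Along gauge y the ring's sides are free.
- dial: Dial indicator lying face up, 103 mm across. Origin at the middle of its white face, 152 mm along gauge +x from the gauge's origin, 77.5 mm above the bench; axes as the gauge's. Black pointer with stubby tail; 40 graduations on the turnable rim, the longest is zero. Two black limit tabs 12 mm wide are clipped over the rim 0.6 rad either side of zero. Not to be touched.
- bezel (a joint): Turn of the dial's rim with zero mark and limit tabs (rad, counter-clockwise from above); at 0 the zero mark points along gauge +x. Already set; leave it. Reading = pointer minus bezel: less than 0.6 either way lies between the tabs (good), more is a reject; 0.48 to 0.72 is over a tab.
- pointer (a joint): Turn of the pointer (rad, counter-clockwise from above); at 0 the pointer's tip points along gauge +x. It is 0 while the contact rests on the ring, and swings to -2.16 when the lever is fully back.
- zero_mark (a point): Point on the dial's zero graduation, 40 mm from the dial's centre.
- pointer_tip (a point): Tip of the dial's pointer, 38 mm from the dial's centre.
- lever (a joint): Ball lever that draws the spindle off the ring (rad): 0 = contact on the ring, leaning 17 deg towards gauge -x; 0.6 = fully back at its stop, leaning 17 deg towards gauge +x. Takes about 1.2 N at the ball, stays where it is left. Pivot parallel to gauge y at gauge (55, 70, 45) mm; ball centre 62 mm from it.
- lever_ball (a point): Centre of the lever's black ball, 22 mm across, on a 9 x 6 mm steel arm; 104 mm above the bench at both ends of its swing (3 mm higher midway), 37 mm from end to end along gauge x. Clear of the ring by over 35 mm.
- ring: The measured bearing ring: steel, 0.3 to 0.55 kg, outside 60 mm, bore 46, 52 high, two fine grooves. Origin at the centre of its underside, z along its axis. Stands on the gauge plate, 40 mm above the bench, between two stop pins (1 mm off) and the spindle tip, which draws back 11 mm with the lever: easing it a few mm along gauge +x before lifting keeps it from dragging on the pins.
- pass_tray: Wooden pass tray, fixed, 252 x 92 mm, three cells in a row along its own x, each 76 x 76 mm (centres at x -82, 0, 82 mm); floor top 6 mm, outer walls 20 mm and dividers 17 mm above the bench. Origin under its middle. The end cells hold good rings, the middle one is empty. It and the pan may change sides.
- pass_cell (a point): Centre of the floor of the tray's empty middle cell (6 mm above the bench), axes as the tray's.
- reject_pan: Sheet-steel reject pan, fixed, 200 mm along its x by 136 mm, undivided, floor top 2 mm, rim 24 mm above the bench, wire handle at each short end. Origin under its middle. A rejected ring stands at its +x end (58 mm from the middle); the rest of the floor is free.
- reject_spot (a point): Middle of the free floor of the reject pan, 48 mm from its origin to its own -x (2 mm above the bench), axes as the pan's.
- good_a: bearing ring like the measured one (steel, outside 60, bore 46, 52 high; origin at the centre of its underside), in the pass tray's -x end cell.
- good_b: bearing ring like the measured one (steel, outside 60, bore 46, 52 high; origin at the centre of its underside), in the pass tray's +x end cell.
- bad_a: bearing ring like the measured one (steel, outside 60, bore 46, 52 high; origin at the centre of its underside), in the reject pan.
- wait_a: bearing ring like the measured one (steel, outside 60, bore 46, 52 high; origin at the centre of its underside), waiting on the far side of the bench, carrying another.
- wait_b: bearing ring like the measured one (steel, outside 60, bore 46, 52 high; origin at the centre of its underside), on top of that one.
- wait_c: bearing ring like the measured one (steel, outside 60, bore 46, 52 high; origin at the centre of its underside), waiting beside that pair.
- caliper: Digital caliper, steel and black, 235 mm long, up to 15 mm high, lying on the bench in front of the gauge (robot's side). Origin under its middle, its beam along its own x.
- brush: Bench brush, about 200 mm long, lying on the bench on the robot's side. Origin under its middle, its handle along its own x.
- oil_bottle: Grey oil bottle, 56 mm across, 150 mm high, standing on the far side of the bench. Origin at the centre of its underside.
There are look-alikes about, which are no part of the job. Leave any green, pink or purple look-alike of the ring alone.

How it is judged:
By the outcome, as a careful person would: the job done as asked, in the order asked, and still so for the second after the job is handed in, with the robot touching nothing.
It also fails if it takes over 48 s, if anything falls off the work surface, if the arm or the gripper's body presses on something with over 40 N, if the wrist force passes 120 N, or if a joint passes its speed limit or range.

### The arm

A 6-joint arm with a two-finger parallel gripper is mounted at the origin on the work surface. World frame = base frame: x ahead of the robot, y to its left, z up, the work surface at z = 0. Lengths are in m, angles in rad, forces in N, time in s.
With the tool pointing down it reaches from about 0.3 to 0.825 m from the base axis. Payload 5.4 kg.
Tool frame: the origin (TCP) lies between the finger pads; the fingertips stand 14 mm ahead of it and the grasp point (between the pads) lies 5 mm behind it (arm.tip_reach is the z of the fingertips in the tool frame, in m); z points along the fingers, y is the line along which they close (so a half turn about z gives the same grasp; the last joint's range is limited). The gripper opens to 92 mm and grips with 3 to 60 N. Pads are 20 mm wide; open, the fingers measure 128 mm over their backs; the gripper's body (75 mm by 189 mm) begins 69 mm behind the grasp point.
Start: joints at [-1.495, 0.158, 1.597, -0, 1.386, -0.21], TCP at [0.162, -0.552, 0.229] pointing down, gripper open.
Joint ranges: [-2.91, 2.91], [-0.94, 2.29], [0.18, 2.7], [-1.29, 4.43], [0.17, 2.64], [-3, 3]. Speed limits (rad/s): [2.57, 2.57, 3.14, 3.14, 3.14, 3.14].

### API

Orientations are given as a rotation vector (axis times angle).
In Python, from rig import arm gives the robot as it stands. The module is installed in compiled form; this text tells all that it offers.
- The arm moves only by the shell command python3 -m handwheel 'ROWS' [OPENING] [FORCE]. ROWS is JSON, a list of rows, each a list of 6 numbers: the shift along the tool's x, y, z each as a share of 1000 mm, from -1 to 1, then the turn, a rotation vector about the tool's x, y, z each as a share of pi/2 rad, from -1 to 1. In form: [[dx, dy, dz, ax, ay, az], ...]. A call has 1 to 10 rows; each row is the pose to reach, as a shift and turn from the pose commanded when the call began, along the tool's axes at that moment; what a row does not reach only later rows make up. A row lasts 1/8 s, in which the tool goes at most 62.5 mm and 10.7 degrees, less where a joint would pass 70% of its speed; a pose out of reach is approached as far as the arm can. A call with a number of a shift or a turn outside -1 to 1 is refused whole. A call with a gripper value outside its range is refused whole. OPENING is the opening, from 0 (shut) to 1 (fully open), set as the call begins (- or left out, the last holds). The fingers move at their own pace and stop on an object; FORCE is the grip in N (left out, the last holds). Time passes only in rows, so rows that repeat a pose let the fingers close. It gives the time, the measured TCP pose, the force, the opening and the grip force at its end, in the units of the state.
- arm.state(): the state, without advancing time (a new reading comes with each control period).
- arm.get_image(name): name is "side" or "top"; returns the picture (384x512x3 uint8, blue, green, red); there is no depth.
- arm.get_calibration(name): a dict with "intrinsics" (3x3 intrinsics, pixels), "rvec" (rotation vector, rad) and "tvec" (3), from world to camera coordinates, as OpenCV has them. Camera axes: x right, y down, z forward; pixel columns grow to the right and rows downward; lengths in m; the calibration is good to about 2 mm. A picture is of the moment at which its call begins. get_calibration takes no time and is no camera call.
- arm.hand_in(): hands the job in; it is judged then, once.
Trained networks look in the newest picture that a camera, given by its name, has taken for a name from the list of things; names that differ only in an ending like _2 or _b are one class to them, and where a whole thing is asked for, a point or a joint stands for the part that bears it (a point fixed in the world has none). Each returns a list of dicts, best first, with "score" (0 to 1); they miss things now and then, are a little off and sometimes report something else, mostly with a low value. They report only what shows in the picture. A call takes as long as a camera call. They do not tell look-alikes from the thing itself.
- arm.look_for(camera, name): "uv" ([column, row] in pixels, amid what is visible of it).
- arm.landmark_of(camera, name): "uv" ([column, row] in pixels: a listed point, or the origin of a listed thing).
The state is a dict: "t": time; "joint_pos": joint angles; "joint_velocities": joint speeds; "tau": joint torques, N m; "ee_pos": TCP position; "orientation": TCP orientation; "force": force on the tool from outside, world axes, zero at the start; "moment": the same for the moment, N m; "opening": finger opening in m; "grip_force": force on a finger pad.
Only numpy, scipy, OpenCV 4.12 (cv2) and the standard library are available. Lean on these libraries where they do the work, as an engineer would, in place of code of your own. Each camera call takes 0.05 s, during which the arm holds its last target. There are 200 camera calls.

## Working session

There is one attempt and no reset: what is moved stays moved. The work goes in short steps, Python scripts to look and compute and a shell command to move; the robot and the scene stay as the last step left them, time stands still between calls to the robot, and variables do not carry over. Pictures are saved under pics/ and viewed, at most 10 in all, crops included, and the job is handed in when it is done.

```bash
mkdir -p pics; cat > h.py <<'E'
import numpy as np, cv2
from rig import arm
from scipy.spatial.transform import Rotation as R
def ray(cam,uv):
    c=arm.get_calibration(cam);K=np.array(c["intrinsics"],float);Rm=cv2.Rodrigues(np.array(c["rvec"],float))[0];t=np.array(c["tvec"],float).ravel()
    d=Rm.T@np.linalg.inv(K)@np.array([uv[0],uv[1],1.]);return -Rm.T@t,d
def atz(cam,uv,z):
    o,d=ray(cam,uv);return o+d*(z-o[2])/d[2]
def proj(cam,p):
    c=arm.get_calibration(cam);return cv2.projectPoints(np.array([p],float),np.array(c["rvec"],float),np.array(c["tvec"],float),np.array(c["intrinsics"],float),None)[0].ravel()
E
python3 - <<'E'
from h import *
print(arm.state(), arm.tip_reach)
for c in("top","side"):
    im=arm.get_image(c);cv2.imwrite(f"pics/{c}0.png",cv2.resize(im,(800,600),interpolation=cv2.INTER_CUBIC))
    cv2.imwrite(f"pics/{c}0raw.png",im)
    print(c,ray(c,(256,192)))
Z=dict(gauge=0,dial=.0775,zero_mark=.0775,pointer_tip=.0775,lever_ball=.104,ring=.04,pass_cell=.006,pass_tray=0,reject_pan=0,reject_spot=.002)
for n,z in Z.items():
    for c in("top","side"):
        for r in arm.landmark_of(c,n)[:3]: print(n,c,round(r["score"],2),np.round(r["uv"],1),np.round(atz(c,r["uv"],z),4))
E
```

```text
{'t': 0.0, 'joint_pos': array([-1.49512590e+00,  1.59068414e-01,  1.59820864e+00,  8.53864941e-06,
        1.38621679e+00, -2.10109173e-01]), 'joint_velocities': array([ 5.18457129e-04,  2.71215726e-04,  6.57862763e-05, -8.24979590e-04,
       -5.44077968e-05,  4.61609727e-04]), 'tau': array([-2.63504280e-04, -3.85572910e+01, -3.22109163e+01,  7.00824265e-02,
        3.79405974e-02, -1.49273060e-04]), 'ee_pos': array([ 0.16202652, -0.55107464,  0.22761985]), 'orientation': array([-3.10769880e+00, -4.47103039e-01, -2.13615200e-04]), 'force': array([0.87976047, 0.67081951, 0.1048419 ]), 'moment': array([ 0.03717978,  0.03240699, -0.00958199]), 'grip_force': 0.0, 'opening': 0.09148771509919033} 0.014
top (array([ 0.44806117, -0.01250403,  0.95271807]), array([ 0.11574427,  0.02959111, -0.99291278]))
side (array([-0.08020505,  0.7894462 ,  0.87348425]), array([ 0.48849699, -0.61555864, -0.61845349]))
gauge top 0.82 [249.  189.9] [0.5647 0.0334 0.    ]
gauge side 0.95 [242.1 219.4] [0.566  0.0361 0.    ]
gauge side 0.48 [290.9 257.1] [0.3826 0.0708 0.    ]
gauge side 0.26 [135.  248.5] [0
[... 841 characters left out ...]
4  ]
ring side 0.94 [283.8 196.9] [ 0.5056 -0.0691  0.04  ]
pass_cell top 0.87 [149.5 214.3] [0.507  0.2822 0.006 ]
pass_cell top 0.61 [148.8 139.3] [0.6988 0.2881 0.006 ]
pass_cell side 0.88 [197.2 279.8] [0.5095 0.269  0.006 ]
pass_tray top 0.92 [151.2 214.7] [0.5063 0.2798 0.    ]
pass_tray side 0.96 [194.4 283.2] [0.5115 0.277  0.    ]
pass_tray side 0.2 [242.5 219.5] [0.5649 0.0357 0.    ]
reject_pan top 0.95 [375.5 198.3] [ 0.5382 -0.2816  0.    ]
reject_pan side 0.71 [319.5 167.3] [ 0.5315 -0.2942  0.    ]
reject_pan side 0.52 [208. 168.] [ 0.7992 -0.0837 -0.    ]
reject_spot top 0.69 [380.4 219.7] [ 0.4848 -0.2903  0.002 ]
reject_spot side 0.76 [332.2 172.9] [ 0.4844 -0.2904  0.002 ]
```

View pics/top0.png

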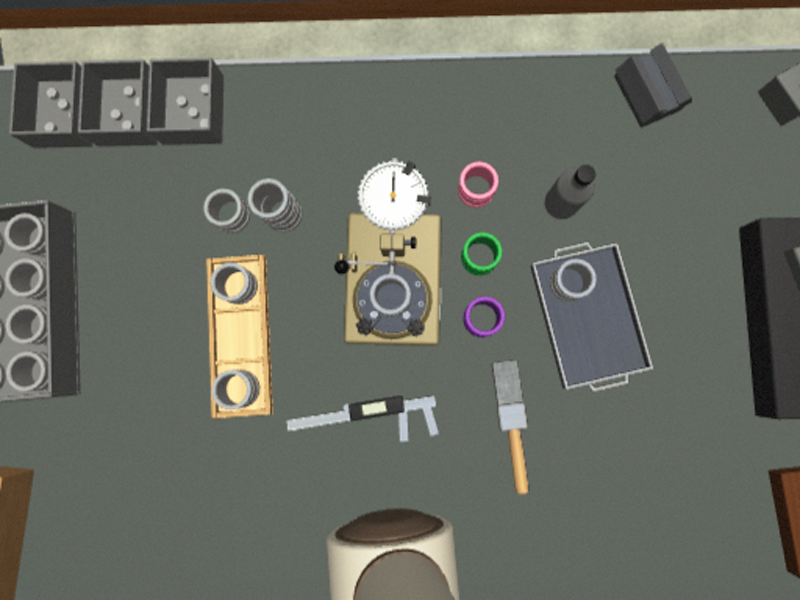

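```bash
python3 - <<'E'
import cv2
a=cv2.imread("pics/top0raw.png")[95:220,190:315];b=cv2.imread("pics/side0raw.png")[140:240,160:290]
a=cv2.resize(a,(400,400),interpolation=cv2.INTER_CUBIC);b=cv2.resize(b,(400,400*100//130),interpolation=cv2.INTER_CUBIC)
import numpy as np
c=np.zeros((400,800,3),'uint8');c[:,:400]=a;c[:b.shape[0],400:]=b
cv2.imwrite("pics/crop.png",c)
E
```

```text
(no output)
```

View pics/crop.png

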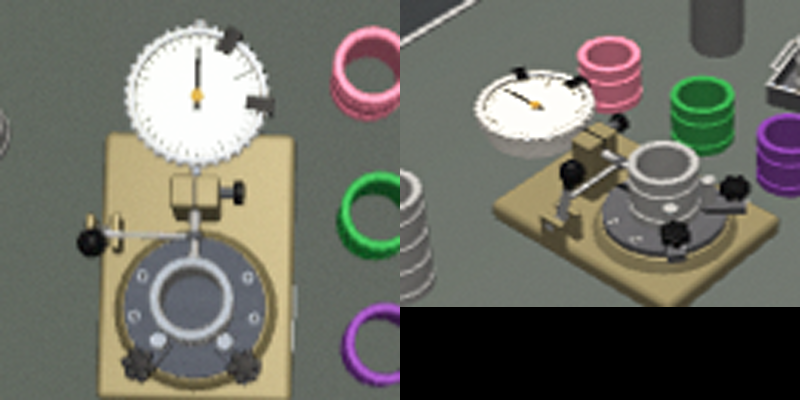

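The picture shows the pointer straight up, along gauge +x. The zero mark is about 67° clockwise, and the tabs are at about 32° and 98°, so the pointer lies outside them: **reject**. The ring is at about (249.8,188), the ball at (218,171), and the pan is on the right, with its ring at the far end.

```bash
python3 - <<'E'
from h import *
def tri(a,b):
    (o1,d1),(o2,d2)=ray("top",a),ray("side",b)
    A=np.c_[d1,-d2];s=np.linalg.lstsq(A,o2-o1,rcond=None)[0];p,q=o1+s[0]*d1,o2+s[1]*d2
    return np.round((p+q)/2,4),np.round(np.linalg.norm(p-q),4)
P=dict(ringtop=((249.8,187.8),(245.5,193.3),.092),dial=((251.6,124.7),(203.9,174.1),.0775),ball=((218.4,170.6),(215.9,196.2),.104))
for n,(a,b,z) in P.items(): print(n,tri(a,b),atz("top",a,z),atz("side",b,z))
for n,uv in dict(gTL=(348,214),gBL=(346,343),gTR=(439,215),gBR=(439,343)).items(): print(n,atz("top",np.array(uv)*.64,.02))
for n,uv in dict(pTL=(533,262),pTR=(618,245),pBR=(652,368),pBL=(566,388)).items(): print(n,atz("top",np.array(uv)*.64,.024))
s=arm.state();m=R.from_rotvec(s["orientation"]).as_matrix();print(m)
E
```

```text
ringtop (array([0.5589, 0.0274, 0.087 ]), np.float64(0.0002)) [0.55825227 0.02712294 0.092     ] [0.55499416 0.03222524 0.092     ]
dial (array([0.7104, 0.0219, 0.0775]), np.float64(0.0003)) [0.71020272 0.02182114 0.0775    ] [0.71052374 0.02197727 0.0775    ]
ball (array([0.5973, 0.0972, 0.103 ]), np.float64(0.0)) [0.59712573 0.09711774 0.104     ] [0.59646957 0.09810445 0.104     ]
gTL [0.69729449 0.09698949 0.02      ]
gBL [0.49055395 0.1006708  0.02      ]
gTR [ 0.69265956 -0.04898789  0.02      ]
gBR [ 0.48829885 -0.04459128  0.02      ]
pTL [ 0.6128744  -0.19481449  0.024     ]
pTR [ 0.6375113  -0.32896998  0.024     ]
pBR [ 0.44487833 -0.36944826  0.024     ]
pBL [ 0.41643158 -0.23707169  0.024     ]
[[ 9.59433657e-01  2.81934492e-01 -1.14927304e-05]
 [ 2.81934492e-01 -9.59433657e-01  2.47205160e-05]
 [-4.05694623e-06 -2.69578922e-05 -1.00000000e+00]]
```

```bash
cat >> h.py <<'E'
def go(x,y,z,yaw):
    s=arm.state();M=R.from_rotvec(s["orientation"]).as_matrix();c,n=np.cos(np.radians(yaw)),np.sin(np.radians(yaw))
    T=np.array([[c,n,0],[n,-c,0],[0,0,-1]])
    print("go",np.round(M.T@(np.array([x,y,z])-s["ee_pos"]),4),np.round(R.from_matrix(M.T@T).as_rotvec()/(np.pi/2),4),"t",round(s["t"],2))
E
python3 -m handwheel '[[0.563,-0.511,0,0,0,0.199],[0.563,-0.511,0,0,0,0.199],[0.563,-0.511,0,0,0,0.199],[0.563,-0.511,0,0,0,0.199],[0.563,-0.511,0,0,0,0.199],[0.563,-0.511,0,0,0,0.199],[0.563,-0.511,0,0,0,0.199],[0.563,-0.511,0,0,0,0.199],[0.563,-0.511,0,0,0,0.199],[0.563,-0.511,0,0,0,0.199]]' 0 20
python3 -c "
from h import *
go(.558,.098,.228,-1.5)"
```

```text
t: 2.35
ee_pos: [0.4887, -0.0162, 0.229]
orientation: [3.141, -0.042, 0.002]
force: [-0.3, -1.4, 1.1]
opening: 0.0006
grip_force: 0.0
go [ 0.0663 -0.116   0.0011] [ 0.0003 -0.0008 -0.0003] t 2.35
```

```bash
python3 -m handwheel '[[0.066,-0.116,0,0,0,0],[0.066,-0.116,0,0,0,0],[0.066,-0.116,0,0,0,0],[0.066,-0.116,0.06,0,0,0],[0.066,-0.116,0.1,0,0,0],[0.066,-0.116,0.121,0,0,0],[0.066,-0.116,0.121,0,0,0]]'
python3 - <<'E'
from h import *
go(.576,.0975,.108,-1.5)
out=[]
for c,r in(("top",(140,230,170,300)),("side",(130,240,150,290))):
    im=arm.get_image(c)[r[0]:r[1],r[2]:r[3]];out.append(cv2.resize(im,(400,int(400*im.shape[0]/im.shape[1])),interpolation=cv2.INTER_CUBIC)[:270])
h=max(o.shape[0] for o in out);cv2.imwrite("pics/pre.png",np.hstack([np.pad(o,((0,h-o.shape[0]),(0,0),(0,0))) for o in out]))
E
```

```text
t: 3.22
ee_pos: [0.555, 0.0952, 0.1058]
orientation: [3.141, -0.044, -0.007]
force: [0.2, -0.6, 0.8]
opening: 0.0004
grip_force: 0.0
go [ 0.0209 -0.0029 -0.0023] [ 0.0001  0.0028 -0.001 ] t 3.23
```

View pics/pre.png

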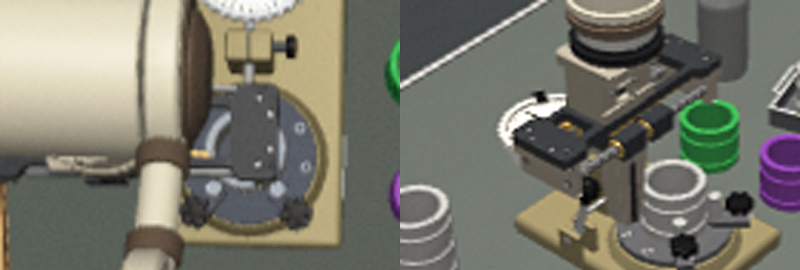

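The fingers are closed on the -x side of the ball (ball at 588,187, fingers at about 628,190), clear of the ring. Now I'll push.

```bash
python3 -m handwheel '[[0.01,-0.002,-0.002,0,0,0],[0.02,-0.002,-0.002,0,0,0],[0.028,-0.002,-0.002,0,0,0],[0.036,-0.002,-0.002,0,0,0],[0.044,-0.002,-0.002,0,0,0],[0.05,-0.002,-0.002,0,0,0]]'
python3 -m handwheel '[[0.002,0,0,0,0,0],[0.004,0,0,0,0,0],[0.006,0,0,0,0,0],[0.006,0,0,0,0,0]]'
python3 - <<'E'
from h import *
s=arm.state();print(s["ee_pos"],s["force"])
for c in("top","side"):
    im=arm.get_image(c)
    for r in arm.landmark_of(c,"lever_ball")[:2]: print(c,r["score"],r["uv"],atz(c,r["uv"],.104))
    for r in arm.landmark_of(c,"pointer_tip")[:2]: print(c,r["score"],r["uv"],atz(c,r["uv"],.0775))
E
```

```text
t: 4.08
ee_pos: [0.6074, 0.0966, 0.1095]
orientation: [3.141, -0.042, 0.0]
force: [-1.9, -0.0, 1.4]
opening: 0.0002
grip_force: 0.8
t: 4.58
ee_pos: [0.6128, 0.0965, 0.1094]
orientation: [3.141, -0.042, -0.0]
force: [0.0, -0.2, -0.0]
opening: 0.0006
grip_force: 0.3
[0.61279277 0.09647809 0.10941785] [ 0.0356935  -0.21312712 -0.00210664]
top 0.52 [267.5, 134.8] [ 0.68497146 -0.0152819   0.0775    ]
side 0.53 [207.5, 193.4] [0.62076223 0.10260268 0.104     ]
```

```bash
python3 -m handwheel '[[0.002,0,0,0,0,0],[0.003,0,0,0,0,0],[0.003,0,0,0,0,0]]'; python3 -m handwheel '[[0.002,0,0,0,0,0],[0.003,0,0,0,0,0],[0.003,0,0,0,0,0]]'
```

```text
t: 5.25
ee_pos: [0.615, 0.0965, 0.1093]
orientation: [3.141, -0.042, -0.003]
force: [-4.3, -0.7, 0.7]
opening: 0.0007
grip_force: 2.4
t: 5.62
ee_pos: [0.6155, 0.0965, 0.1092]
orientation: [3.141, -0.041, -0.013]
force: [-14.2, -0.3, 7.5]
opening: 0.0003
grip_force: 7.1
```

Force rises at the stop. I'll back off, rise, open and move over the ring.

```bash
python3 -m handwheel '[[-0.005,0,0,0,0,0],[-0.02,0,0,0,0,0],[-0.02,0,-0.05,0,0,0],[-0.02,0,-0.09,0,0,0],[-0.02,0.05,-0.09,0,0,0],[-0.04,0.1,-0.09,0,0,0],[-0.04,0.16,-0.09,0,0,0],[-0.04,0.2,-0.09,0,0,0],[-0.04,0.2,-0.09,0,0,0]]' 1 20
python3 - <<'E'
from h import *
out=[]
for c,r in(("top",(95,220,190,315)),("side",(140,240,160,290))):
    im=arm.get_image(c)[r[0]:r[1],r[2]:r[3]];out.append(cv2.resize(im,(400,int(400*im.shape[0]/im.shape[1])),interpolation=cv2.INTER_CUBIC))
    for n,z in(("lever_ball",.104),("ring",.04),("pointer_tip",.0775)):
        for q in arm.landmark_of(c,n)[:4]: print(c,n,round(q["score"],2),np.round(q["uv"],1),np.round(atz(c,q["uv"],z),4))
h=max(o.shape[0] for o in out);cv2.imwrite("pics/post.png",np.hstack([np.pad(o,((0,h-o.shape[0]),(0,0),(0,0))) for o in out]))
go(.560,.027,.17,-1.5)
E
```

```text
t: 6.75
ee_pos: [0.5742, -0.1055, 0.2003]
orientation: [3.14, -0.049, 0.005]
force: [0.2, -0.1, -0.4]
opening: 0.0885
grip_force: 0.0
top lever_ball 0.4 [220.5 154.4] [0.6343 0.0923 0.104 ]
top lever_ball 0.37 [363.6 186.4] [ 0.5554 -0.2272  0.104 ]
top ring 0.91 [253.2 187. ] [0.5667 0.0213 0.04  ]
top ring 0.85 [306.6 202.5] [ 0.5271 -0.106   0.04  ]
top ring 0.45 [303.8 119.1] [ 0.7329 -0.1053  0.04  ]
top pointer_tip 0.48 [265.6 135.5] [ 0.6834 -0.0108  0.0775]
side lever_ball 0.68 [204.3 191.3] [0.633  0.1012 0.104 ]
side lever_ball 0.53 [334.9 169. ] [ 0.4218 -0.1836  0.104 ]
side lever_ball 0.27 [173.5 263.8] [0.514 0.326 0.104]
side ring 0.83 [260.4 183.4] [ 0.5924 -0.0782  0.04  ]
side ring 0.81 [241.9 209. ] [0.5629 0.0391 0.04  ]
side ring 0.78 [227.8 169.2] [ 0.7092 -0.0744  0.04  ]
side ring 0.71 [284.7 197. ] [ 0.5034 -0.0702  0.04  ]
side pointer_tip 0.38 [216.4 168.5] [ 0.701  -0.0187  0.0775]
go [-0.0169 -0.1282  0.0297] [-0.     -0.0002  0.0005] t 7.15
```

View pics/post.png

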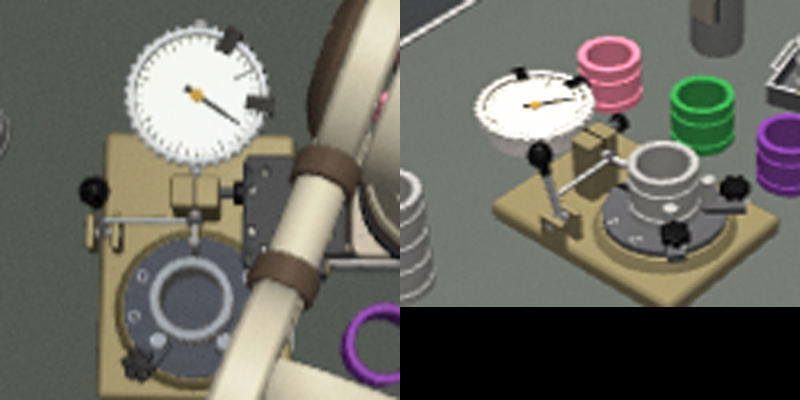

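The ball is now fully back (top-crop 93,191) and the pointer has swung to about -2.17. The ring hasn't moved. Next is the grasp.

```bash
python3 -m handwheel '[[-0.018,-0.06,0,0,0,0],[-0.018,-0.11,0,0,0,0],[-0.018,-0.128,0.02,0,0,0],[-0.018,-0.128,0.05,0,0,0],[-0.018,-0.128,0.05,0,0,0]]'
python3 -c "
from h import *
go(.559,.0265,.067,-1.5)"
```

```text
t: 7.78
ee_pos: [0.5569, 0.027, 0.1473]
orientation: [-3.141, 0.04, 0.008]
force: [-0.3, -0.5, 0.5]
opening: 0.092
grip_force: 0.0
go [0.0025 0.0005 0.0802] [-0.0005  0.0034  0.0004] t 7.78
```

```bash
python3 -m handwheel '[[0.002,0.0005,0.04,0,0,0],[0.002,0.0005,0.065,0,0,0],[0.002,0.0005,0.08,0,0,0],[0.002,0.0005,0.08,0,0,0]]'
python3 -m handwheel '[[0,0,0,0,0,0],[0,0,0,0,0,0],[0,0,0,0,0,0],[0,0,0,0,0,0],[0,0,0,0,0,0],[0,0,0,0,0,0]]' 0 25
```

```text
t: 8.28
ee_pos: [0.5607, 0.0253, 0.0695]
orientation: [-3.141, 0.042, 0.001]
force: [0.5, 0.2, 0.2]
opening: 0.092
grip_force: 0.0
t: 9.02
ee_pos: [0.5613, 0.026, 0.0703]
orientation: [-3.14, 0.042, -0.002]
force: [-0.9, 4.7, 5.0]
opening: 0.0601
grip_force: 25.0
```

```bash
python3 -m handwheel '[[0.002,0,-0.0005,0,0,0],[0.004,0,-0.001,0,0,0],[0.004,0,-0.01,0,0,0],[0.004,0,-0.03,0,0,0],[0.004,0,-0.07,0,0,0],[0.004,0,-0.12,0,0,0],[0.004,0,-0.12,0,0,0]]' 0 35
python3 -c "
from h import *
go(.483,-.292,.19,-1.5)"
```

```text
t: 9.9
ee_pos: [0.5678, 0.0244, 0.194]
orientation: [3.139, -0.042, 0.015]
force: [0.6, 0.5, -5.0]
opening: 0.0598
grip_force: 35.0
go [-0.0764  0.3186  0.0039] [ 0.0013 -0.006  -0.0004] t 9.9
```

```bash
python3 -m handwheel '[[-0.01,0.03,0,0,0,0],[-0.02,0.08,0,0,0,0],[-0.033,0.13,0,0,0,0],[-0.045,0.18,0,0,0,0],[-0.057,0.23,0,0,0,0],[-0.067,0.28,0,0,0,0],[-0.073,0.305,0,0,0,0],[-0.0765,0.319,0.004,0,0,0],[-0.0765,0.319,0.004,0,0,0]]'
python3 - <<'E'
from h import *
s=arm.state();print(s["opening"],s["force"])
go(.483,-.292,.045,-1.5)
im=arm.get_image("side")[90:270,240:440];cv2.imwrite("pics/pan.png",cv2.resize(im,(667,600),interpolation=cv2.INTER_CUBIC))
for n,z in(("reject_spot",.002),("reject_pan",0)):
    for q in arm.landmark_of("side",n)[:2]: print(n,round(q["score"],2),np.round(q["uv"],1),np.round(atz("side",q["uv"],z),4))
E
```

```text
t: 11.02
ee_pos: [0.4788, -0.2911, 0.1834]
orientation: [-3.139, 0.044, 0.004]
force: [-1.1, -0.0, -3.5]
opening: 0.0594
grip_force: 35.0
0.0594422802984068 [-1.06863688 -0.0135992  -3.53545448]
go [0.0046 0.0012 0.1384] [-0.0016  0.0017 -0.001 ] t 11.03
reject_spot 0.91 [334.5 173.7] [ 0.4768 -0.291   0.002 ]
reject_pan 0.97 [319.6 168.3] [ 0.5284 -0.29   -0.    ]
```

View pics/pan.png

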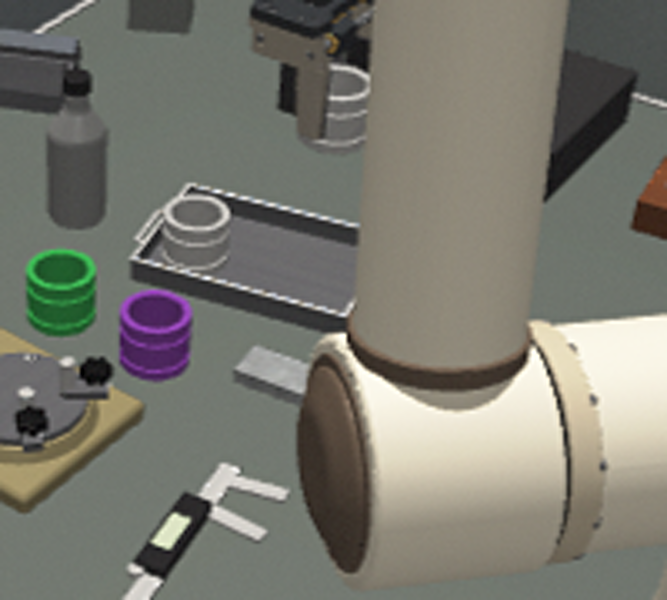

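The ring hangs upright in the fingers. The pan's free floor lies below it. I'll lower it.

```bash
python3 -m handwheel '[[0.003,0.001,0.03,0,0,0],[0.003,0.001,0.07,0,0,0],[0.003,0.001,0.105,0,0,0],[0.003,0.001,0.125,0,0,0],[0.003,0.001,0.135,0,0,0],[0.003,0.001,0.138,0,0,0],[0.003,0.001,0.138,0,0,0]]'
```

```text
t: 12.05
ee_pos: [0.4835, -0.2929, 0.0485]
orientation: [3.14, -0.041, 0.002]
force: [0.6, -0.9, -4.0]
opening: 0.0596
grip_force: 35.0
```

```bash
python3 -m handwheel '[[0,0,0.003,0,0,0],[0,0,0.006,0,0,0],[0,0,0.008,0,0,0],[0,0,0.009,0,0,0],[0,0,0.009,0,0,0]]'
```

```text
t: 12.68
ee_pos: [0.4828, -0.2926, 0.0385]
orientation: [-3.141, 0.042, 0.0]
force: [-0.8, -0.1, -4.6]
opening: 0.0597
grip_force: 35.0
```

```bash
python3 -m handwheel '[[0,0,0.001,0,0,0],[0,0,0.002,0,0,0],[0,0,0.003,0,0,0],[0,0,0.004,0,0,0],[0,0,0.004,0,0,0]]'
```

```text
t: 13.3
ee_pos: [0.4828, -0.2926, 0.0345]
orientation: [-3.141, 0.042, 0.0]
force: [-0.3, 0.6, -4.6]
opening: 0.0597
grip_force: 35.0
```

```bash
python3 -m handwheel '[[0,0,0.001,0,0,0],[0,0,0.0015,0,0,0],[0,0,0.0015,0,0,0]]'
```

```text
t: 13.68
ee_pos: [0.4828, -0.2926, 0.033]
orientation: [-3.141, 0.042, 0.0]
force: [-0.5, -0.4, -3.9]
opening: 0.0596
grip_force: 35.0
```

```bash
python3 -m handwheel '[[0,0,0.0007,0,0,0],[0,0,0.001,0,0,0],[0,0,0.001,0,0,0]]'
```

```text
t: 14.05
ee_pos: [0.4829, -0.2927, 0.0324]
orientation: [3.141, -0.042, 0.0]
force: [-1.6, 0.9, -1.3]
opening: 0.0597
grip_force: 35.0
```

```bash
python3 -m handwheel '[[0,0,0.0005,0,0,0],[0,0,0.0008,0,0,0],[0,0,0.0008,0,0,0]]'
```

```text
t: 14.42
ee_pos: [0.4829, -0.2928, 0.0324]
orientation: [-3.141, 0.042, 0.0]
force: [-3.7, 2.3, 5.7]
opening: 0.0596
grip_force: 35.0
```

The ring is on the floor. Release and retreat.

```bash
python3 -m handwheel '[[0,0,0,0,0,0],[0,0,0,0,0,0],[0,0,0,0,0,0],[0,0,0,0,0,0]]' 0.82 20
python3 -m handwheel '[[0,0,-0.01,0,0,0],[0,0,-0.03,0,0,0],[0,0,-0.07,0,0,0],[0,0,-0.12,0,0,0],[-0.05,0.06,-0.16,0,0,0],[-0.1,0.12,-0.16,0,0,0],[-0.15,0.17,-0.16,0,0,0],[-0.15,0.17,-0.16,0,0,0],[-0.15,0.17,-0.16,0,0,0]]'
python3 - <<'E'
from h import *
t=arm.get_image("top");s=arm.get_image("side")
cv2.imwrite("pics/fin.png",np.hstack([cv2.resize(t[80:280,180:440],(400,308)),cv2.resize(s[90:270,160:394],(400,308))]))
E
```

```text
t: 14.92
ee_pos: [0.4829, -0.2927, 0.0313]
orientation: [3.141, -0.042, 0.0]
force: [0.3, 0.6, 0.1]
opening: 0.0751
grip_force: 0.0
t: 16.05
ee_pos: [0.3262, -0.4609, 0.1923]
orientation: [3.139, -0.049, 0.0]
force: [0.3, 0.9, 0.4]
opening: 0.0754
grip_force: 0.0
```

View pics/fin.png

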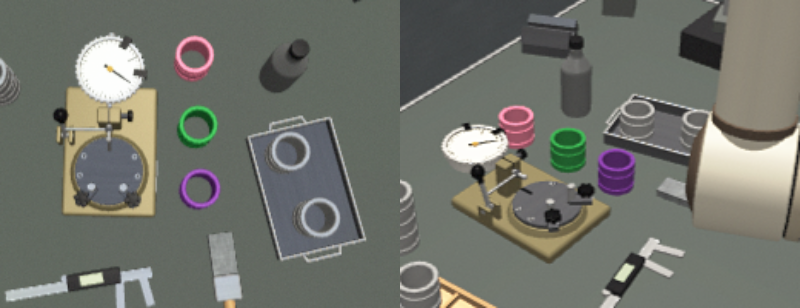

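The ring stands upright in the pan (318,217 in the left crop), the lever is still back, and nothing else has moved.

```bash
python3 -c "
from rig import arm
print(arm.hand_in())"
```

```text
the job is handed in; nothing more can be done
None
```

I read the dial as a reject (pointer about 1.14 rad from zero, outside the tabs), pushed the lever fully back and left it there, stood the ring upright on the free floor of the steel pan, and handed the job in at about 16 s.

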